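Load a cuvette strip into the spring-loaded strip feeder

ROBOT

A 7-joint arm with a two-finger parallel gripper is mounted at the origin on the work surface. World frame = base frame: x ahead of the robot, y to its left, z up, the work surface at z = 0. Lengths are in mm, angles in rad, forces in N, time in s.
With the tool pointing down it reaches from about 400 to 875 mm from the base axis. Payload 6.5 kg.
Tool frame: the origin (TCP) lies between the finger pads; the fingertips stand r.nose_length ahead of it and the grasp point (between the pads) lies 2 mm behind it (r.nose_length is the distance from the TCP to the fingertips, in mm); z points along the fingers, y is the line along which they close (so a half turn about z gives the same grasp; the last joint's range is limited). The gripper opens to 85 mm and grips with 20 to 120 N. Pads are 22 mm wide; open, the fingers measure 114 mm over their backs; the gripper's body (76 mm by 85 mm) begins 54 mm behind the grasp point. The pads swing forward as they close: fully open they stand 13 mm farther back than shut.
Start: joints at [1.185, 0.536, -0.004, 1.538, 0.003, 1.067, -0.071], TCP at [204.341, -617.037, 248.29] pointing down, gripper open.
Joint ranges: [-2.7, 2.7], [-0.37, 2.16], [-1.27, 1.26], [0.24, 2.4], [-1.31, 4.45], [0.19, 1.91], [-2.76, 2.76]. Speed limits (rad/s): [2.39, 2.39, 3.14, 3.14, 3.14, 3.14, 3.14].

INTERFACE

Orientations are given as a unit quaternion [x, y, z, w].
In Python, from cell import r, imaging gives the robot as it stands.
- The arm moves only by the shell command python3 -m jog 'ROWS' [OPENING] [FORCE]. ROWS is JSON, one flat list of numbers, 4 for each row, row after row: the shift along the world's x, y, z in mm, then the turn about the world's z in rad. A call has 1 to 5 rows; each row is the pose to reach, as a shift and turn from the pose commanded when the call began; what a row does not reach only later rows make up. A row lasts 1/10 s, in which the tool goes at most 50 mm and 8.59 degrees, less where a joint would pass 70% of its speed; a pose out of reach is approached as far as the arm can. A call with a gripper value outside its range is refused whole. OPENING is the opening, from 0 (shut) to 1 (fully open), set as the call begins (- or left out, the last holds). The fingers move at their own pace and stop on an object; FORCE is the grip in N (left out, the last holds). Time passes only in rows, so rows that repeat a pose let the fingers close. It gives the time, the measured TCP pose, the force, the opening and the grip force at its end, in the units of the state.
- r.get_obs(): the state, without advancing time (a new reading comes with each control period).
- imaging.get_image(name): name is "scene" or "top" or "wrist"; returns a dict with "frame" (480x640x3 uint8, red, green, blue), "fx", "fy", "cx", "cy" (pixels), "T" (4x4, takes a point from camera to world coordinates). Camera axes: x right, y down, z forward; pixel columns grow to the right and rows downward; lengths in mm; the calibration is good to about 2 mm. The wrist camera is an equidistant fisheye: a pixel r from the principal point sees the ray r / f radians off the axis. A picture is of the moment at which its call begins. There is no depth.
- r.hand_in(): hands the job in; it is judged then, once.
The state is a dict: "time_s": time; "joints": joint angles; "joint_vel": joint speeds; "joint_efforts": joint torques, N m; "ee_pos": TCP position; "eef_rot": TCP orientation; "force": force on the tool from outside, world axes, zero at the start; "moment": the same for the moment, N m; "grip_width": finger opening in mm; "grip_force": force on a finger pad.
Only numpy, scipy, OpenCV 4.12 (cv2) and the standard library are available. Lean on these libraries where they do the work, as an engineer would, in place of code of your own. Each camera call takes 0.05 s, during which the arm holds its last target. There are 200 camera calls.

TASK

Load the white cuvette strip upright into the channel of the black strip feeder: lay its nose against the spring follower, push it gently back until its tail clears the sill, let it down so that it lies fully home on the channel floor held between follower and sill, and let go. Then slide the steel rail fully shut over its tail. Be gentle with the feeder: never press the strip against any part of it with more than about 3 kg (30 N), and leave the bottle, the jar and the tray where they are.

Things in the scene. Friction and masses are not known exactly. Their poses are not given: they have to be found in the camera images.
- strip: Cuvette strip to load: loose white plastic bar of eight cells, 16 mm wide (x), 96 mm long (y), 50 mm tall (z), 40 to 85 g, standing on the bench. Origin at its centre, half-way up. Both ends are alike: either may be the nose. Grip it across its width in its upper part: with the fingertips 21 mm or more above its underside they stay clear of the channel walls.
- feeder: Black strip feeder fixed to the bench, base plate 90 mm (x) by 340 mm (y from -205 to +135), 10 mm thick. Origin on the bench under the channel's axis; the open-topped channel runs along its y, spring follower at the +y end, low sill at the -y end. Housing at y +80 to +130, 66 mm high. Rail guides at y -127 to -93, |x| 12.5 to 22.5, 76 mm high above the bench.
- channel (a point): Middle of the channel floor, 18 mm above the bench at the feeder's x = y = 0. Channel 18.4 mm wide; walls (y -50 to +75) upright to 28 mm above the bench, then flared lips at 45 degrees up to 35 mm. Floor, sill and follower sit on one carriage, clamped up to 16 mm either way along y: this offset d is not measured, feel for it. A seated strip has its centre at y = d, 43 mm above the bench.
- sill (a point): Aluminium sill across the -y end of the channel, 6 mm thick along y, top 26 mm above the bench (8 mm above the floor). The point is the middle of the top edge of its inner face when d = 0 (feeder's y = -48 mm); truly at -48 mm + d. A strip held with its centre at the feeder's y = -34 mm lies over the sill, always short of the follower, its tail clear of the open rail.
- follower (a point): Steel follower plate, 17 mm wide, 10 mm thick, 18.5 to 66.5 mm above the bench. The point is the middle of its free face at rest when d = 0 (feeder's y = +36 mm); truly at +36 mm + d. It gives way 15.5 mm towards +y, pushing back with 2 N at first and 5.1 N at the end, where it meets a hard stop. At the stop the strip's tail clears the sill by only 3.5 mm.
- rail (a joint): Travel in m of the steel retaining rail along the feeder's +y: 0 fully open, 0.090 fully shut (hard stop). Starts between 0 and 0.010, stays where it is left; friction about 2.5 N. A bar 24 mm wide, 100 mm long, 70 to 78 mm above the bench, leading end at the feeder's y = -105 mm + travel. It passes 2 mm above a seated strip and jams on one that is not down.
- rail_grip (a point): Centre of the grey upright grip on the rail: 14 mm wide (feeder's x), 22 mm long (feeder's y), 34 mm tall from 77 to 111 mm above the bench; the point lies at 94 mm, at the feeder's x = 0, y = -160 mm + travel. Push it towards the feeder's +y, or pinch it across x and move it so.
- bottle: Bystander: glass reagent bottle with blue cap, 70 mm diameter, 130 mm tall, origin at centre of its underside.
- jar: Bystander: amber jar with white cap, 56 mm diameter, 70 mm tall, origin at centre of its underside.
- tray: Bystander: empty white plastic tray 90 x 130 mm (x, y), 22 mm tall, origin at centre of its underside.
Not all that is in view belongs to the job. Leave any orange look-alike of the strip alone.

How it is judged (in metres and radians):
On the way, in this order (a step that is already met when the one before it is completed fails the run):
1. the strip lies fully home in the channel between follower and sill, let go, with the rail still open (z of strip in the frame of feeder between 0.04 and 0.0452 m and x of strip in the frame of feeder between -0.003 and 0.003 m and y of strip in the frame of feeder between -0.02 and 0.02 m and angle between the y axis of strip and the y axis of feeder, either way round below 0.06 rad and angle between strip's own z axis and vertical below 0.06 rad and contact force between the fingers and strip below 0.3 N and value of joint rail below 0.02 m), for 0.2 s.
2. the rail is slid fully shut over the strip (value of joint rail above 0.0875 m), for 0.1 s.
At the end, for the whole second after the job is handed in: The strip stands upright on the channel floor between follower and sill (centre 40 to 45.2 mm above the bench, within 3 mm of the channel's axis and 20 mm of the channel's middle along it, in line and upright within 0.06 rad), at rest and let go, and the rail is shut to within 2.5 mm of its stop (z of strip in the frame of feeder between 0.04 and 0.0452 m and x of strip in the frame of feeder between -0.003 and 0.003 m and y of strip in the frame of feeder between -0.02 and 0.02 m and angle between the y axis of strip and the y axis of feeder, either way round below 0.06 rad and angle between strip's own z axis and vertical below 0.06 rad and contact force between the fingers and strip below 0.3 N and value of joint rail above 0.0875 m and linear speed of strip below 0.01 m/s); the robot touches nothing.
It fails at once if the strip is pressed against the feeder (walls, follower, sill, floor or rail) with more than 30 N (contact force between strip and feeder above 30 N).
It fails at once if the bottle, the jar or the tray is moved by more than 20 mm or tipped (distance of any of bottle, jar, tray from where it was at the start of the episode above 0.02 m or angle between any of bottle, jar, tray's own z axis and vertical above 0.3 rad).
It also fails if it takes over 58 s, if anything falls off the work surface, if the arm or the gripper's body presses on something with over 40 N, if the wrist force passes 120 N, or if a joint passes its speed limit or range.

## Working session

There is one attempt and no reset: what is moved stays moved. The work goes in short steps, Python scripts to look and compute and a shell command to move; the robot and the scene stay as the last step left them, time stands still between calls to the robot, and variables do not carry over. Pictures are saved under pics/ and viewed, at most 10 in all, crops included, and the job is handed in when it is done.

```bash
mkdir -p pics; ls
python3 - <<'E'
from cell import r, imaging
import cv2, numpy as np
for n in("scene","top"):
    d=imaging.get_image(n); cv2.imwrite(f"pics/{n}0.png",d["frame"][:,:,::-1]); print(n,d["fx"],d["fy"],d["cx"],d["cy"],np.round(d["T"],3).tolist())
print(r.nose_length,r.get_obs())
E
```

```text
pics
scene 440.2156904765379 440.2156904765379 328.5229727804656 243.79836958646027 [[-0.751, 0.439, -0.493, 1034.288], [0.66, 0.487, -0.572, 634.403], [-0.011, -0.755, -0.656, 727.339], [0.0, 0.0, 0.0, 1.0]]
top 447.06848892707023 447.06848892707023 323.88459021577694 247.76766172172472 [[-0.028, -0.984, 0.178, 347.038], [-0.999, 0.024, -0.023, 87.485], [0.018, -0.179, -0.984, 1082.224], [0.0, 0.0, 0.0, 1.0]]
17.0 {'time_s': 0.1, 'joints': array([ 1.18478786,  0.53711922, -0.00444203,  1.53874225,  0.00258698,
        1.06730594, -0.07124166]), 'joint_vel': array([ 1.41504991e-04, -1.12329274e-03, -8.74184816e-05, -2.43640115e-03,
        3.31867705e-04, -8.81488208e-05, -6.52456284e-04]), 'joint_efforts': array([ 1.68635128e-03, -5.84571290e+01,  1.05143454e+00, -2.59777772e+01,
        1.26217178e-02,  4.68384809e-03, -1.35682622e-06]), 'ee_pos': array([ 204.17749154, -616.53924431,  247.49447237]), 'eef_rot': array([ 9.87240113e-01,  1.59236755e-01, -1.75434902e-04, -7.64643654e-04]), 'force': array([ 0.02724886, -0.89181948, -0.08341764]), 'moment': array([-0.01530577, -0.02901148, -0.02438633]), 'grip_force': 0.0, 'grip_width': 85.34306102079223}
```

View pics/top0.png

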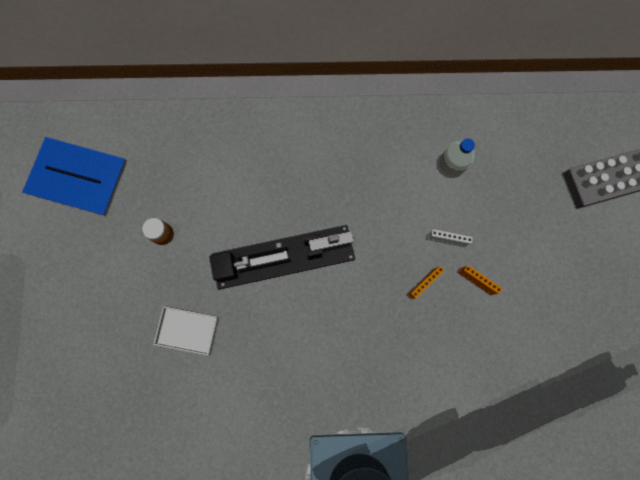

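View pics/scene0.png

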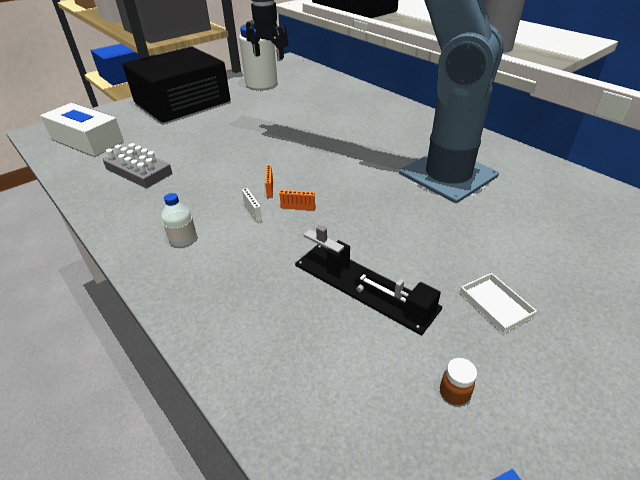

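The top view shows the feeder at (215–355, 228–288), with the housing and follower at the left and the rail at the right. There is one white strip at (452,237). The orange look-alikes are at (426,282) and (481,280), and the jar, tray and bottle are at (157,231), (186,330) and (460,155). Only the white bar with cells at (452,237) fits the description. I'll confirm it in a crop.

```bash
cat > h.py <<'E'
from cell import r, imaging
import cv2, numpy as np
def ray(d,uv,fish=False):
    x=(uv[0]-d["cx"])/d["fx"]; y=(uv[1]-d["cy"])/d["fy"]
    if fish:
        t=np.hypot(x,y); k=np.sin(t)/t if t>1e-9 else 1; v=np.array([x*k,y*k,np.cos(t)])
    else: v=np.array([x,y,1.])
    T=np.array(d["T"]); return T[:3,3],T[:3,:3]@v
def onz(d,uv,z,fish=False):
    o,v=ray(d,uv,fish); return o+v*(z-o[2])/v[2]
def proj(d,p,fish=False):
    T=np.array(d["T"]); c=T[:3,:3].T@(np.array(p,float)-T[:3,3])
    if fish:
        n=np.hypot(c[0],c[1]); t=np.arctan2(n,c[2]); k=t/n if n>1e-9 else 1; return np.array([d["cx"]+d["fx"]*c[0]*k,d["cy"]+d["fy"]*c[1]*k])
    return np.array([d["cx"]+d["fx"]*c[0]/c[2],d["cy"]+d["fy"]*c[1]/c[2]])
E
python3 - <<'E'
from h import *
d=imaging.get_image("top"); f=d["frame"]; g=f.max(2)
m=np.zeros_like(g); m[225:250,425:480]=(g[225:250,425:480]>170)*255
c=max(cv2.findContours(cv2.morphologyEx(m,cv2.MORPH_CLOSE,np.ones((5,5))),0,2)[0],key=cv2.contourArea)
p=np.array([onz(d,q,50)[:2] for q in c[:,0]],np.float32); print("strip",cv2.minAreaRect(p),cv2.boxPoints(cv2.minAreaRect(p)))
m=((g<45)*255).astype(np.uint8); m[:,:195]=0;m[:,370:]=0;m[:220]=0;m[300:]=0
c=max(cv2.findContours(cv2.morphologyEx(m,cv2.MORPH_CLOSE,np.ones((9,9))),0,2)[0],key=cv2.contourArea)
p=np.array([onz(d,q,10)[:2] for q in c[:,0]],np.float32); print("plate",cv2.minAreaRect(p),cv2.boxPoints(cv2.minAreaRect(p)))
A=cv2.resize(f[215:300,200:365],None,fx=4.8,fy=4.8,interpolation=2);B=cv2.resize(f[220:250,420:486],None,fx=6,fy=6)
out=np.zeros((600,800,3),np.uint8);out[:A.shape[0],:A.shape[1]]=A;out[415:415+B.shape[0],:B.shape[1]]=B
cv2.imwrite("pics/crop1.png",out[:,:,::-1])
E
```

```text
Traceback (most recent call last):
ValueError: max() iterable argument is empty
```

Run:
```python
from h import *
d=imaging.get_image("top"); f=d["frame"]; g=f.max(2)
print(g[228:248:2,428:478:3])
m=np.zeros_like(g); m[225:250,425:480]=(g[225:250,425:480]>135)*255
c=max(cv2.findContours(cv2.morphologyEx(m,cv2.MORPH_CLOSE,np.ones((5,5))),0,2)[0],key=cv2.contourArea)
p=np.array([onz(d,q,50)[:2] for q in c[:,0]],np.float32); print("strip",cv2.minAreaRect(p),cv2.boxPoints(cv2.minAreaRect(p)))
m=((g<45)*255).astype(np.uint8); m[:,:195]=0;m[:,370:]=0;m[:220]=0;m[300:]=0
c=max(cv2.findContours(cv2.morphologyEx(m,cv2.MORPH_CLOSE,np.ones((9,9))),0,2)[0],key=cv2.contourArea)
p=np.array([onz(d,q,10)[:2] for q in c[:,0]],np.float32); print("plate",cv2.minAreaRect(p),cv2.boxPoints(cv2.minAreaRect(p)))
A=cv2.resize(f[215:300,200:365],None,fx=4.8,fy=4.8,interpolation=2);B=cv2.resize(f[220:250,420:486],None,fx=6,fy=6)
out=np.zeros((600,800,3),np.uint8);out[:A.shape[0],:A.shape[1]]=A;out[415:415+B.shape[0],:B.shape[1]]=B
cv2.imwrite("pics/crop1.png",out[:,:,::-1])
```

```text
[[112 114 115 111 111 109 110 111 111 112 110 109 110 110 111 108 108]
 [116 108 154 150 135 113 110 113 113 110 111 107 108 111 110 112 108]
 [111  86  69 163 129 159 154 142 117 112 112 110 110 111 112 109 109]
 [ 88  87 131 161  76 107 139 117 163 152 147 125 113 108 107 109 112]
 [ 83  72 115 142 156 150 156  68 147  82 136 153 155 152 135 112 114]
 [ 83  65  65  69  79  97 128 149 161 136 115 138  66 159 119 114 109]
 [ 99  82  80  81  66  69  66  74  95 115 146 161 141 157  82 109 107]
 [110 114 109  97  90  72  76  68  67  67  68  79 105 137 157 110 108]
 [110 113 110 104 110 106 100  83  78  72  65  71  67  72 104 107 113]
 [112 114 112 108 110 110 111 111 107 104  99  79  70 104 108 106 110]]
strip ((555.54052734375, -240.8235626220703), (95.2077407836914, 15.363533973693848), 77.01835632324219) [[ 537.36145 -285.48517]
 [ 552.3323  -288.9364 ]
 [ 573.7196  -196.16196]
 [ 558.7488  -192.71072]]
plate ((521.2227783203125, 165.04336547851562), (88.02397155761719, 341.1248779296875), 10.834059715270996) [[445.93546   324.2929   ]
 [510.05508   -10.751634 ]
 [596.51013     5.7938232]
 [532.3905    340.83838  ]]
```

View pics/crop1.png

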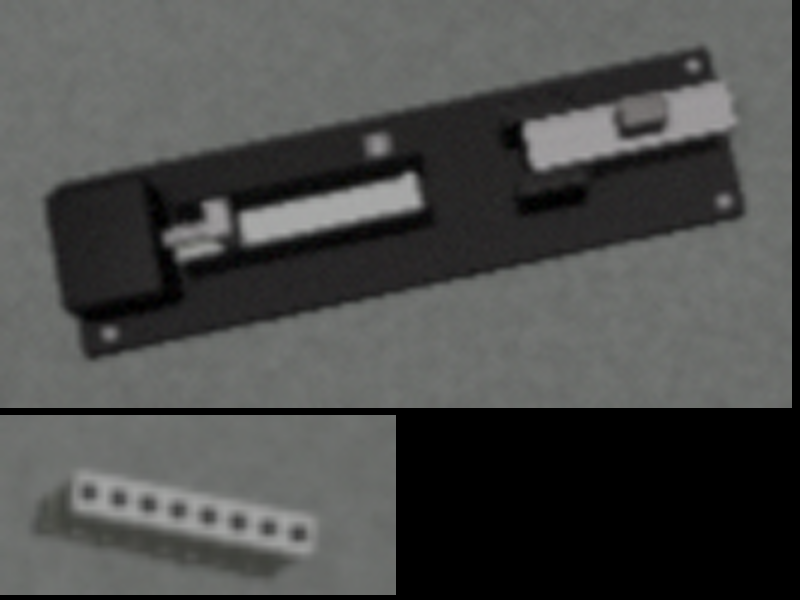

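The crop confirms the white eight-cell strip, lying in plan at 77°. The strip measures 95×15 mm, which matches the given size. The plate measures 88×341 mm, also a match, with its axis at 100.8°. The housing is at the +y end, and the feeder origin is near (515,198). Next I move above the strip with the fingers half open, because an orange bar is close by.

```bash
python3 -m jog '[23,25,-3,0.068, 47,50,-6,0.137, 70,75,-10,0.205, 94,100,-13,0.273, 117,125,-16,0.341]' 0.5 30 && python3 -m jog '[23,25,-3,0.068, 47,50,-6,0.137, 70,75,-10,0.205, 94,100,-13,0.273, 117,125,-16,0.341]' && python3 -m jog '[23,25,-3,0.068, 47,50,-6,0.137, 70,75,-10,0.205, 94,100,-13,0.273, 117,125,-16,0.341]' && python3 -m jog '[0,1,0,0,0,1,0,0]'
python3 - <<'E'
from h import *
d=imaging.get_image("wrist"); f=d["frame"]; 
for X in [(537.4,-285.5),(552.3,-288.9),(573.7,-196.2),(558.7,-192.7)]:
    p=proj(d,(*X,50),True); print(p); cv2.circle(f,tuple(int(v) for v in p),3,(255,0,0),1)
cv2.imwrite("pics/w1.png",f[:,:,::-1]); print(r.get_obs()["ee_pos"],r.get_obs()["eef_rot"],r.get_obs()["joints"])
E
```

```text
time_s: 0.7
ee_pos: [322.2, -490.8, 232.1]
eef_rot: [0.945, 0.326, -0.0, -0.0]
force: [0.7, -0.2, -0.4]
grip_width: 43.2
grip_force: 0.0
time_s: 1.2
ee_pos: [439.1, -365.9, 216.1]
eef_rot: [0.876, 0.481, -0.0, -0.0]
force: [0.4, 0.4, 0.0]
grip_width: 42.3
grip_force: 0.0
time_s: 1.7
ee_pos: [556.1, -241.0, 200.1]
eef_rot: [0.782, 0.623, -0.0, -0.0]
force: [0.8, -0.6, 0.3]
grip_width: 42.5
grip_force: 0.0
time_s: 1.9
ee_pos: [555.5, -240.2, 200.0]
eef_rot: [0.782, 0.623, -0.0, -0.0]
force: [0.1, 0.1, 0.2]
grip_width: 42.6
grip_force: 0.0
[308.50514047 286.59065268]
[327.56124506 286.5773399 ]
[328.2792311 166.5306404]
[307.41291063 166.48176628]
[ 554.76536667 -241.61221388  200.01926901] [ 7.83172363e-01  6.21804433e-01 -5.30616625e-04 -1.26929717e-04] [ 0.58243561  0.53897655 -0.33930728  1.68868452  0.21232771  0.95103103
 -0.06511552]
```

View pics/w1.png

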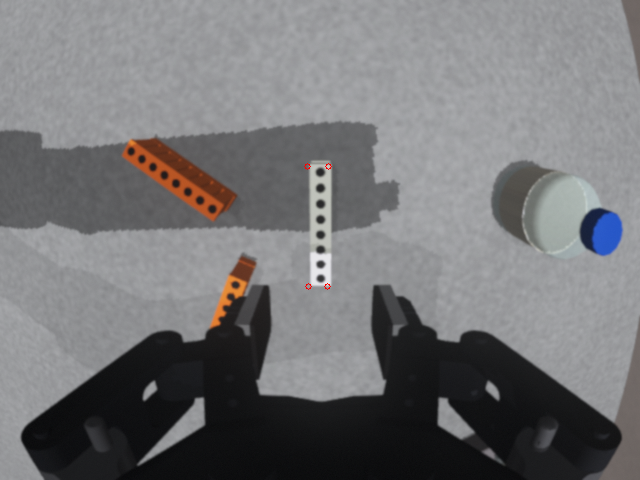

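The wrist view shows the strip at (309–331, 161–286), within 2 px of the prediction and centred and in line between the fingers. The orange bar at (235,290) stays outside the half-open fingers. Next I descend, grip and lift.

```bash
python3 -m jog '[0,0,-35,0, 0,0,-70,0, 0,0,-105,0, 0,0,-135,0, 0,0,-150,0]' && python3 -m jog '[0,0,-5,0, 0,0,-9,0, 0,0,-9,0]' && python3 -m jog '[0,0,0,0,0,0,0,0,0,0,0,0,0,0,0,0,0,0,0,0]' 0 45 && python3 -m jog '[0,0,5,0,0,0,20,0,0,0,50,0,0,0,80,0,0,0,110,0]'; python3 -c "
from h import *
print(r.get_obs()['ee_pos'],r.get_obs()['eef_rot'])"
```

```text
time_s: 2.45
ee_pos: [552.7, -242.4, 47.7]
eef_rot: [0.784, 0.621, -0.002, -0.001]
force: [-0.5, 0.1, -0.1]
grip_width: 42.7
grip_force: 0.0
time_s: 2.75
ee_pos: [555.9, -241.6, 42.2]
eef_rot: [0.783, 0.622, 0.0, 0.001]
force: [0.4, -0.7, -0.6]
grip_width: 42.6
grip_force: 0.0
time_s: 3.25
ee_pos: [556.0, -241.3, 42.2]
eef_rot: [0.783, 0.622, 0.0, 0.001]
force: [-0.9, 0.5, 6.1]
grip_width: 15.2
grip_force: 49.1
time_s: 3.75
ee_pos: [555.3, -240.9, 153.4]
eef_rot: [0.783, 0.622, 0.0, 0.0]
force: [0.7, 0.7, -0.5]
grip_width: 15.0
grip_force: 48.1
[ 555.25979938 -240.94007903  153.36184062] [7.82896962e-01 6.22151364e-01 1.07256955e-04 1.23036698e-04]
```

```bash
python3 -m jog '[-3,35,25,0.04, -7,78,50,0.08, -10,120,50,0.12, -14,161,50,0.165, -17,203,50,0.208]' && python3 -m jog '[-3,42,0,0.042, -7,84,0,0.085, -10,125,0,0.125, -14,165,0,0.17, -17,203,0,0.208]' && python3 -m jog '[0,0,0,0,0,0,0,0,0,0,0,0]'
python3 - <<'E'
from h import *
d=imaging.get_image("wrist"); f=d["frame"]; o=r.get_obs(); print(o["ee_pos"],o["eef_rot"],o["force"])
O=np.array([514.8,198]);a=np.radians(100.83);u=np.array([np.cos(a),np.sin(a)]);w=np.array([u[1],-u[0]])
for x,y,z in [(-45,135,10),(45,135,10),(-12,-105,78),(12,-105,78),(-8.5,36,66.5),(8.5,36,66.5),(-16.2,-50,35),(16.2,-50,35),(-9,-48,26),(9,-48,26)]:
    p=proj(d,(*(O+u*y+w*x),z),True); print(x,y,np.round(p)); cv2.circle(f,tuple(int(v) for v in p),3,(255,0,0),1)
cv2.imwrite("pics/w2.png",cv2.resize(f,(800,600))[:,:,::-1])
E
```

```text
time_s: 4.25
ee_pos: [538.0, -36.6, 202.6]
eef_rot: [0.714, 0.701, 0.0, 0.001]
force: [1.7, -0.3, 0.3]
grip_width: 15.0
grip_force: 48.1
time_s: 4.75
ee_pos: [520.9, 166.8, 202.4]
eef_rot: [0.637, 0.771, 0.0, 0.0]
force: [0.0, -0.4, -0.8]
grip_width: 15.2
grip_force: 48.1
time_s: 5.05
ee_pos: [521.6, 163.4, 201.6]
eef_rot: [0.638, 0.77, -0.0, 0.001]
force: [0.7, -0.7, 0.2]
grip_width: 14.9
grip_force: 48.1
[521.68916792 163.11622955 201.48720236] [ 6.38604217e-01  7.69535100e-01 -4.10004903e-04  4.64543714e-04] [-0.67514321  0.11160174 -1.55099419]
-45 135 [265.  22.]
45 135 [370.  22.]
-12 -105 [302. 324.]
12 -105 [334. 324.]
-8.5 36 [305. 132.]
8.5 36 [329. 132.]
-16.2 -50 [298. 239.]
16.2 -50 [338. 239.]
-9 -48 [307. 234.]
9 -48 [329. 234.]
```

View pics/w2.png

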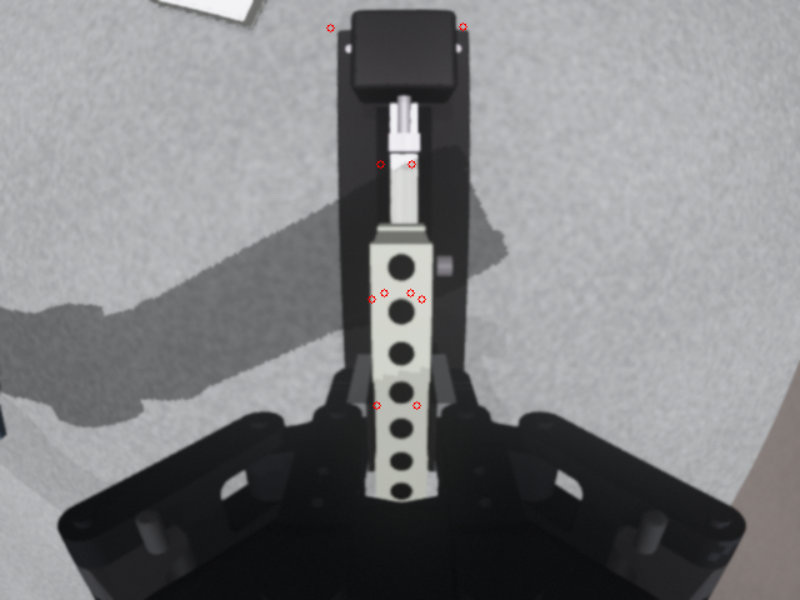

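The wrist view (800 px scale) shows the strip held in line, with its nose at (370–432, 243). The follower's top is at (390–420, 132–152), and the plate edges run from x=338 to x=469 at the top. The feeder axis lies a few px to the right of my prediction, so I'll measure it against the held strip in this same camera.

Run:
```python
from h import *
d=imaging.get_image("wrist"); g=d["frame"].max(2).astype(int); o=r.get_obs()
a=np.radians(100.83);u=np.array([np.cos(a),np.sin(a)]);w=np.array([u[1],-u[0]])
P=o["ee_pos"][:2]
def rel(uv,z): q=onz(d,uv,z,True)[:2]-P; return np.round([q@w,q@u],1)
def edges(row,lo,hi,thr,dark):
    s=g[row-1:row+2,lo:hi].mean(0); m=np.flatnonzero((s<thr) if dark else (s>thr)); return lo+m[0],lo+m[-1]+1
for row in(28,45,60,85): 
    l,rr=edges(row,225,420,75,True); print("plate",row,l,rr,rel((l,row),10),rel((rr,row),10))
for row in(130,145,160,170):
    l,rr=edges(row,300,350,130,False); print("floor",row,l,rr,rel((l,row),18),rel((rr,row),18))
for row in(112,116): 
    l,rr=edges(row,300,350,130,False); print("foll",row,l,rr,rel((l,row),66.5),rel((rr,row),66.5))
for row in(196,205,230,270,290):
    l,rr=edges(row,280,360,130,False); print("strip",row,l,rr,rel((l,row),209.5),rel((rr,row),209.5))
print("col",g[100:132:1,324],g[172:200,320])
for row in(120,121,122,123,124):print(rel((324,row),66.5))
print(rel((320,194),209.5))
```

```text
plate 28 271 374 [-39.4 164.4] [ 47.9 164.4]
plate 45 271 374 [-39.3 148.7] [ 47.7 148.6]
plate 60 271 375 [-39.2 135.2] [ 48.4 135.1]
plate 85 271 375 [-39.2 113.1] [ 48.3 113. ]
floor 130 312 334 [-4.7 73.4] [13.3 73.4]
floor 145 312 334 [-4.7 61. ] [13.3 60.9]
floor 160 312 334 [-4.8 48.5] [13.4 48.5]
floor 170 312 334 [-4.9 40.2] [13.4 40.1]
foll 112 311 336 [-4.2 85.1] [13.  85.1]
foll 116 311 336 [-4.2 82.3] [13.  82.3]
strip 196 296 346 [-5.6 48.8] [10.3 48.7]
strip 205 296 346 [-5.6 45.9] [10.4 45.8]
strip 230 297 346 [-5.5 37.6] [10.5 37.5]
strip 270 297 345 [-5.8 23.7] [10.4 23.7]
strip 290 298 345 [-5.6 16.4] [10.5 16.3]
col [219 219 219 221 221 226 233 239 241 241 241 242 242 241 242 242 242 242
 241 233 192 130 136 199 234 242 244 244 244 242 236 220] [220 219 219 219 217 207 181 143 136 169 200 201 173 136 119 112 114 114
 113 113 115 118 136 174 203 214 216 217]
[ 4.7 79.5]
[ 4.7 78.8]
[ 4.7 78.1]
[ 4.7 77.4]
[ 4.7 76.7]
[ 2.1 49.4]
```

The feeder axis lies 2.0 mm to the feeder's +x of the held strip, and they are parallel. The gap from nose to follower is about 29 mm. I'll shift by that, lower the underside to about 31 mm (above the 26 mm sill), then advance.

```bash
python3 -m jog '[2,0,-30,0, 2,0,-65,0, 2,0,-95,0, 2,0,-110,0, 2,0,-118,0]' && python3 -m jog '[0,0,-3,0,0,0,-6,0,0,0,-8,0,0,0,-10,0,0,0,-10,0]' && python3 -m jog '[-2,10,0,0,-3,15,0,0,-4,18,0,0,-4,20,0,0,-4,20,0,0]'
python3 - <<'E'
from h import *
d=imaging.get_image("wrist"); f=d["frame"]; o=r.get_obs(); print(o["ee_pos"],o["force"])
cv2.imwrite("pics/w3.png",cv2.resize(f[60:330,140:500],(800,600))[:,:,::-1])
E
```

```text
time_s: 5.65
ee_pos: [523.0, 164.0, 82.2]
eef_rot: [0.638, 0.77, -0.001, -0.0]
force: [-0.2, 0.7, -0.4]
grip_width: 14.7
grip_force: 48.1
time_s: 6.15
ee_pos: [523.5, 165.0, 73.5]
eef_rot: [0.638, 0.77, 0.0, 0.0]
force: [-0.0, 0.4, -0.0]
grip_width: 15.4
grip_force: 48.1
time_s: 6.65
ee_pos: [519.3, 185.4, 73.3]
eef_rot: [0.637, 0.771, 0.0, -0.0]
force: [0.3, -0.4, -0.1]
grip_width: 15.1
grip_force: 48.1
[519.33879451 185.02831531  73.27260941] [-0.02797234 -0.62811364 -0.69464452]
```

View pics/w3.png

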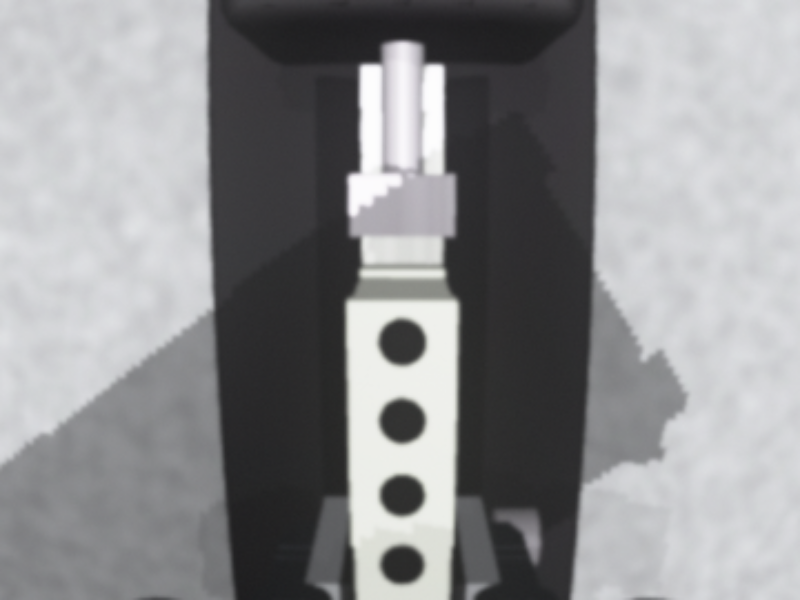

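Strip and follower are aligned, with both centre lines at x≈402 in the crop. About 9 mm remain. I advance slowly to feel the contact.

```bash
F() { grep -E 'ee_pos|force: \['; }; python3 -m jog '[-0.4,2,0,0,-0.8,4,0,0,-1,5,0,0,-1,5,0,0]'|F; for i in 1; do python3 -m jog '[-0.2,1,0,0,-0.2,1,0,0]'|F; python3 -m jog '[-0.2,1,0,0,-0.2,1,0,0]'|F; python3 -m jog '[-0.2,1,0,0,-0.2,1,0,0]'|F;python3 -m jog '[-0.2,1,0,0,-0.2,1,0,0]'|F;python3 -m jog '[-0.2,1,0,0,-0.2,1,0,0]'|F;python3 -m jog '[-0.2,1,0,0,-0.2,1,0,0]'|F; done
```

```text
ee_pos: [518.3, 190.2, 73.3]
force: [-0.6, 0.8, 0.1]
ee_pos: [518.1, 191.1, 73.3]
force: [-0.1, 0.9, 0.1]
ee_pos: [517.9, 192.1, 73.3]
force: [-0.1, 0.1, -1.3]
ee_pos: [517.7, 193.2, 73.3]
force: [-0.1, -0.4, -1.1]
ee_pos: [517.6, 193.5, 73.3]
force: [0.1, -1.1, -0.8]
ee_pos: [517.4, 194.6, 73.3]
force: [0.8, -2.6, -0.1]
ee_pos: [517.2, 195.9, 73.3]
force: [0.7, -2.6, 0.2]
```

Contact is at world y≈194, with about 2.3 N of spring force. I push on another 9 mm, then feel for the stop in small steps.

```bash
F() { grep -E 'ee_pos|force: \['; }; python3 -m jog '[-0.4,2,0,0,-0.8,4,0,0,-1.2,6,0,0,-1.6,8,0,0,-1.8,9,0,0]'|F; python3 -m jog '[-0.2,1,0,0,-0.2,1,0,0,-0.2,1,0,0]'|F; python3 -m jog '[-0.2,1,0,0,-0.2,1,0,0,-0.2,1,0,0]'|F; python3 -m jog '[0,0,0,0,0,0,0,0,0,0,0,0]'|F
python3 - <<'E'
from h import *
for i in range(4):
    imaging.get_image("top"); o=r.get_obs(); print(o["ee_pos"],o["force"])
E
```

```text
ee_pos: [515.4, 204.9, 73.3]
force: [1.3, -3.5, 0.8]
ee_pos: [515.2, 205.8, 73.3]
force: [1.6, -3.9, -0.2]
ee_pos: [515.0, 206.9, 73.3]
force: [1.9, -4.7, -0.3]
ee_pos: [515.0, 206.9, 73.3]
force: [1.9, -4.7, 0.2]
[515.01113563 206.94494671  73.30992838] [ 2.25669365 -4.71483158 -0.6993126 ]
[515.01875348 206.916054    73.28327092] [ 2.46981721 -5.05267076 -1.14516657]
[514.97982874 206.92534341  73.27927282] [ 2.19033447 -4.60159804  0.00829927]
[514.96549102 206.96725126  73.29015738] [ 2.42246524 -4.76930095 -0.29980514]
```

```bash
F() { grep -E 'ee_pos|force: \['; }; python3 -m jog '[-0.1,0.7,0,0,-0.1,0.7,0,0,-0.1,0.7,0,0]'|F; python3 -m jog '[0,0,-1,0,0,0,-2,0,0,0,-3,0,0,0,-3,0]'|F;python3 -m jog '[0,0,-1,0,0,0,-2,0,0,0,-3,0,0,0,-3,0]'|F
```

```text
ee_pos: [514.9, 207.6, 73.3]
force: [2.5, -3.7, -0.8]
ee_pos: [514.8, 207.6, 70.2]
force: [1.4, -4.4, 0.6]
ee_pos: [514.8, 207.6, 67.1]
force: [1.6, -4.6, 0.2]
```

The underside is now below the sill top with no upward force. I continue to the floor.

```bash
F() { grep -E 'ee_pos|force: \['; }; python3 -m jog '[0,0,-1,0,0,0,-2,0,0,0,-3,0,0,0,-3,0]'|F;python3 -m jog '[0,0,-1,0,0,0,-2,0,0,0,-2,0]'|F;python3 -m jog '[0,0,-1,0,0,0,-1,0]'|F;python3 -m jog '[0,0,-0.7,0,0,0,-0.7,0]'|F
```

```text
ee_pos: [514.8, 207.6, 64.1]
force: [1.5, -6.1, 1.5]
ee_pos: [514.8, 207.7, 62.2]
force: [1.2, -4.6, 1.4]
ee_pos: [514.8, 207.7, 61.2]
force: [1.5, -4.8, 1.8]
ee_pos: [514.8, 207.7, 60.5]
force: [1.8, -5.8, 1.8]
```

```bash
F() { grep -E 'ee_pos|force: \['; }; python3 -m jog '[0,0,-0.4,0,0,0,-0.4,0]'|F;python3 -m jog '[0,0,-0.4,0,0,0,-0.4,0]'|F;python3 -m jog '[0,0,-0.4,0,0,0,-0.4,0]'|F
```

```text
ee_pos: [514.9, 207.7, 60.2]
force: [0.8, -4.4, 2.6]
ee_pos: [514.9, 207.7, 60.2]
force: [-0.6, -5.4, 6.6]
ee_pos: [514.9, 207.7, 60.2]
force: [-1.9, -6.3, 11.3]
```

The floor is felt at TCP z 60.2, where it was expected. I relieve the pressure, ease the tail back to the sill, then release.

```bash
F() { grep -E 'ee_pos|force: \[|grip'; }; python3 -m jog '[0,0,0.6,0,0,0,0.6,0]'|F;python3 -m jog '[0.2,-1,0,0,0.2,-1,0,0]'|F;python3 -m jog '[0.1,-0.5,0,0,0.1,-0.5,0,0]'|F;python3 -m jog '[0.1,-0.5,0,0,0.1,-0.5,0,0]'|F
```

```text
ee_pos: [514.9, 207.6, 60.2]
force: [0.2, -4.8, 4.7]
grip_width: 15.4
grip_force: 49.0
ee_pos: [515.0, 207.3, 60.2]
force: [0.3, -3.2, 5.6]
grip_width: 14.7
grip_force: 48.9
ee_pos: [515.1, 207.0, 60.2]
force: [-0.3, -2.1, 4.5]
grip_width: 15.0
grip_force: 49.0
ee_pos: [515.1, 206.5, 60.2]
force: [-0.1, -2.6, 4.5]
grip_width: 14.7
grip_force: 49.0
```

```bash
python3 -m jog '[0,0,0,0,0,0,0,0,0,0,0,0,0,0,0,0,0,0,0,0]' 0.45 && python3 -m jog '[0,0,15,0,0,0,40,0,0,0,70,0,0,0,105,0,0,0,140,0]'
python3 - <<'E'
from h import *
d=imaging.get_image("wrist"); f=d["frame"]; o=r.get_obs(); print(o["ee_pos"],o["force"])
cv2.imwrite("pics/w4.png",cv2.resize(f,(800,600))[:,:,::-1])
E
```

```text
time_s: 14.0
ee_pos: [515.1, 205.9, 59.9]
eef_rot: [0.638, 0.77, 0.0, -0.0]
force: [-0.2, 0.6, -0.5]
grip_width: 38.2
grip_force: 0.0
time_s: 14.5
ee_pos: [515.0, 205.7, 202.4]
eef_rot: [0.637, 0.77, 0.0, 0.0]
force: [1.1, 0.7, 0.0]
grip_width: 38.6
grip_force: 0.0
[517.89384021 207.48887678 208.07681635] [1.36379201 1.60627125 4.25487516]
```

View pics/w4.png

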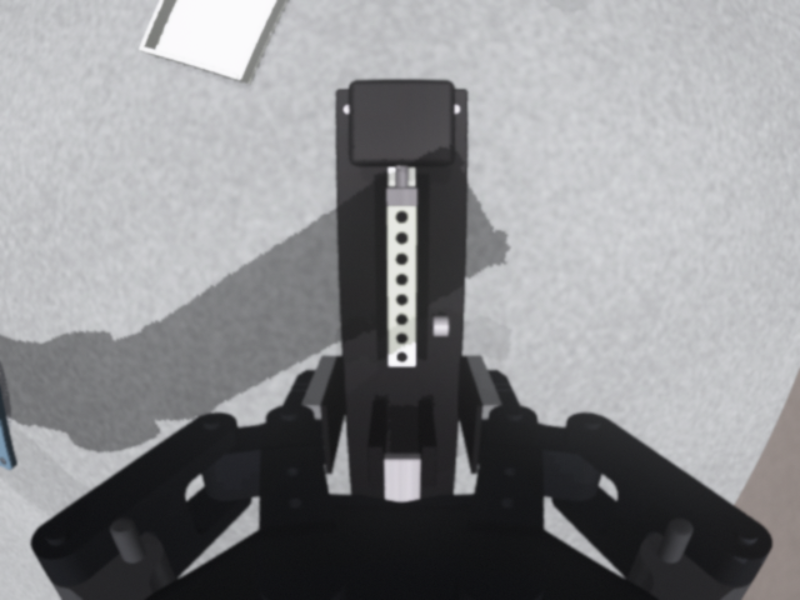

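The strip lies in the channel at (387–417, 206–367), straight between follower and sill. The open rail's leading end is at (385–420, 453). I'll check that it is level by the size of its ends, and locate the rail grip.

Run:
```python
from h import *
d=imaging.get_image("wrist"); g=d["frame"].max(2).astype(int); o=r.get_obs()
a=np.radians(100.83);u=np.array([np.cos(a),np.sin(a)]);w=np.array([u[1],-u[0]]);P=o["ee_pos"][:2]; print(o["ee_pos"])
rel=lambda uv,z:np.round([(onz(d,uv,z,True)[:2]-P)@w,(onz(d,uv,z,True)[:2]-P)@u],1)
for row in(170,180,230,270,288):
    s=g[row-1:row+2,295:350].mean(0);m=np.flatnonzero(s>130);l,h=295+m[0],296+m[-1];print(row,l,h,rel((l,row),68),rel((h,row),68))
print(g[158:172,314],g[286:300,314],g[350:372,320])
print("nose,tail",rel((321,165),68),rel((321,294),68),"rail end",rel((321,363),78))
# grip and rail end in first top view
t=imaging.get_image("top"); f=cv2.imread("pics/top0.png").max(2)
for n,uv,z in(("grip",(333.5,237.5),111),("railend",(309.5,245.5),78)):
    q=onz(t,uv,z)[:2]; print(n,q,np.round([(q-P)@w,(q-P)@u],1), "feeder y",(q-[514.8,198])@u)
```

```text
[517.93476456 207.39898177 205.79805196]
170 304 327 [-8.4 44.6] [ 7.9 44.5]
180 304 327 [-8.5 37.3] [ 8.  37.3]
230 304 327 [-8.8  0.4] [8.1 0.3]
270 305 327 [ -8.5 -31. ] [  8.2 -31. ]
288 305 327 [ -8.7 -45.9] [  8.3 -45.9]
[159 159 158 158 158 157 159 171 198 221 222 196 140  79] [ 67 123 202 239 243 215 130  63  47  46  46  47  47  47] [ 30  30  28  29  30  30  29  31  31  38  54  66  74  83 115 166 201 213
 216 216 216 216]
nose,tail [ 3.7 48.1] [  3.7 -51. ] rail end [   3.6 -109.3]
grip [545.63564369  43.04351763] [  -3.7 -166.6] feeder y -157.99043518444645
railend [535.05151328  96.95533976] [  -3.9 -111.7] feeder y -103.0501246543857
```

The strip is level and straight: its ends have equal width and its top is about 97 mm long. The grip is near (546,44). Next I move over it, descend and pinch it.

```bash
python3 -m jog '[6,-33,0,0,12,-66,0,0,19,-100,0,0,25,-132,0,0,31,-162,0,0]' && python3 -m jog '[0,0,-30,0,0,0,-60,0,0,0,-85,0,0,0,-95,0,0,0,-100,0]' && python3 -m jog '[0,0,0,0,0,0,0,0]' && python3 -m jog '[0,0,0,0,0,0,0,0,0,0,0,0,0,0,0,0,0,0,0,0]' 0 30
```

```text
time_s: 15.15
ee_pos: [545.6, 41.9, 199.4]
eef_rot: [0.638, 0.77, -0.001, -0.0]
force: [0.0, 0.3, 0.0]
grip_width: 38.7
grip_force: 0.0
time_s: 15.65
ee_pos: [545.3, 43.7, 98.9]
eef_rot: [0.637, 0.77, -0.001, -0.001]
force: [-0.2, -0.1, -0.2]
grip_width: 38.2
grip_force: 0.0
time_s: 15.85
ee_pos: [547.0, 43.9, 101.0]
eef_rot: [0.638, 0.77, 0.001, 0.001]
force: [-0.3, 1.0, 0.2]
grip_width: 38.3
grip_force: 0.0
time_s: 16.35
ee_pos: [546.7, 43.7, 100.9]
eef_rot: [0.638, 0.77, 0.0, 0.001]
force: [-1.9, -0.4, 8.1]
grip_width: 13.5
grip_force: 34.5
```

```bash
F() { grep -E 'ee_pos|force: \['; }; python3 -m jog '[-0.8,4,0,0,-1.5,8,0,0,-2.3,12,0,0,-3,16,0,0,-3.8,20,0,0]'|F;python3 -m jog '[-0.8,4,0,0,-1.5,8,0,0,-2.3,12,0,0,-3,16,0,0,-3.8,20,0,0]'|F; python3 -m jog '[-0.8,4,0,0,-1.5,8,0,0,-2.3,12,0,0,-3,16,0,0,-3.8,20,0,0]'|F
```

```text
ee_pos: [543.0, 62.8, 100.9]
force: [-1.1, -3.3, 7.1]
ee_pos: [539.2, 82.8, 100.9]
force: [-1.6, -3.2, 6.7]
ee_pos: [535.3, 102.9, 100.9]
force: [-2.2, -2.5, 8.2]
```

Only rail friction (about 3 N) shows, so it is running freely over the strip. I continue to the stop.

```bash
F() { grep -E 'ee_pos|force: \['; }; python3 -m jog '[-0.8,4,0,0,-1.5,8,0,0,-2.3,12,0,0,-3,16,0,0,-3.4,18,0,0]'|F; python3 -m jog '[-0.4,2,0,0,-0.8,4,0,0,-0.8,4,0,0]'|F;python3 -m jog '[-0.3,1.5,0,0,-0.6,3,0,0,-0.6,3,0,0]'|F;python3 -m jog '[-0.3,1.5,0,0,-0.3,1.5,0,0]'|F;python3 -m jog '[-0.3,1.5,0,0,-0.3,1.5,0,0]'|F
```

```text
ee_pos: [531.8, 121.3, 100.9]
force: [-1.3, -3.1, 8.8]
ee_pos: [531.0, 125.4, 100.9]
force: [-2.2, -2.0, 7.5]
ee_pos: [530.4, 128.2, 100.9]
force: [-2.1, -2.6, 7.8]
ee_pos: [530.3, 129.1, 100.9]
force: [-1.6, -3.6, 8.3]
ee_pos: [530.3, 129.1, 100.9]
force: [-0.9, -7.3, 9.0]
```

A hard stop was felt after 87 mm of travel plus roughly 2–3 mm of initial offset, about 90 mm in all. I nudge once more, release, lift clear and check.

```bash
python3 -m jog '[-0.2,1,0,0,-0.2,1,0,0]'|grep -E 'ee_pos|force: \['; python3 -m jog '[0.4,-2,0,0,0.4,-2,0,0,0.4,-2,0,0,0.4,-2,0,0]' 0.45 |grep -E 'ee_pos|force: \['; python3 -m jog '[0,0,15,0,0,0,45,0,0,0,80,0,0,0,110,0,0,0,130,0]' && python3 -m jog '[10,-40,0,0,20,-80,0,0,30,-120,0,0,35,-160,0,0,35,-160,0,0]' >/dev/null
python3 - <<'E'
from h import *
d=imaging.get_image("wrist"); A=d["frame"][:400,150:490]; t=imaging.get_image("top")["frame"][215:300,200:365]
out=np.zeros((600,800,3),np.uint8); out[:400,:340]=A; B=cv2.resize(t,None,fx=2.7,fy=2.7); out[:B.shape[0],345:345+B.shape[1]]=B
s=imaging.get_image("scene")["frame"][220:340,290:450]; C=cv2.resize(s,None,fx=2.8,fy=2.8); out[240:240+C.shape[0],345:345+C.shape[1]]=C
cv2.imwrite("pics/end.png",out[:,:,::-1]); print(r.get_obs()["force"],r.get_obs()["time_s"])
E
```

```text
ee_pos: [530.2, 129.2, 100.9]
force: [-0.9, -9.5, 9.8]
ee_pos: [529.5, 131.2, 99.9]
force: [-0.1, 0.4, 0.2]
time_s: 20.45
ee_pos: [530.4, 131.4, 233.4]
eef_rot: [0.637, 0.771, 0.001, 0.001]
force: [-0.3, -0.7, -0.6]
grip_width: 38.5
grip_force: 0.0
[-0.03018283  1.72161737 -1.21437216] 21.1
```

View pics/end.png

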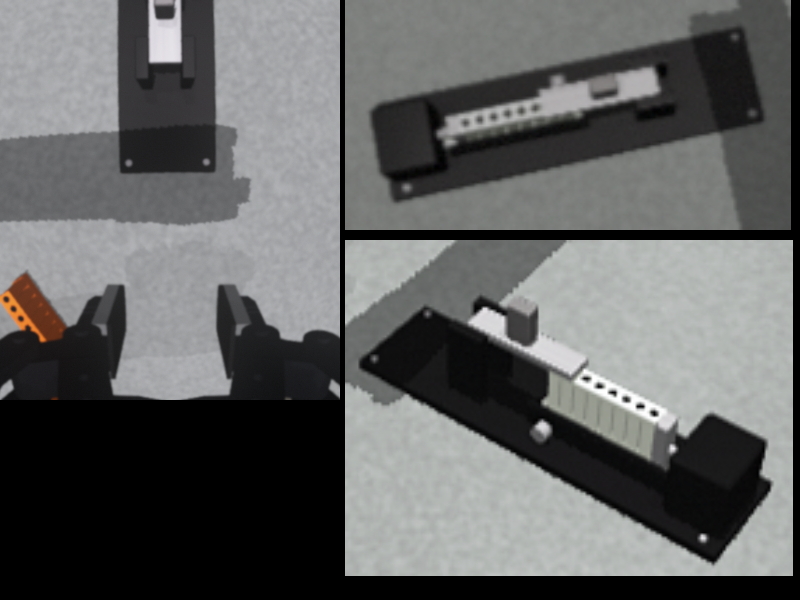

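The final views show the strip standing upright between follower and sill. The rail lies over its tail, covering about 23 mm as expected for a travel of 90 mm, and the gripper is clear.

```bash
python3 -m jog '[0,0,0,0,0,0,0,0]' >/dev/null; python3 -c "
from cell import r
print(r.hand_in())"
```

```text
the job is handed in; nothing more can be done
None
```

I loaded the cuvette strip into the feeder, slid the rail against its shut stop over the tail, moved the gripper clear, and handed the job in at about 21 s. The hand-in gave no verdict. The strongest push I read while the strip touched the feeder was about 13 N.

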